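Draw the piston of a dead-weight pressure tester for inspection

TASK

Take the bell-shaped weight carrier off the pressure tester: lift it straight up off the piston it hangs on and stand it upright, without dropping it, on the middle of the empty blue felt pad. Then take the piston by its cap and draw it straight up, without forcing it sideways in its bore, until the whole blue ring on its stem has come out of the cylinder's mouth while the red ring is still out of sight inside, and finish holding it there, steady, for the inspector. Leave the weights and everything else where they are.

Things in the scene. Friction and masses are not known exactly. Their poses are not given: they have to be found in the camera images.
- tester: dead-weight pressure tester, fixed: dark teal base 240 (x) x 300 (y) x 65 mm high, origin at the centre of its underside, z up, x away from the operator. On its deck, at x 0, y +75 mm, stands the steel piston cylinder, 40 mm across. Also on deck: oil cup 103 mm high at x +75, y +5; two valve knobs 93 mm high at x -75. A four-spoke capstan sticks out 65 mm in front, below 85 mm
- gauge_top (a point): top of the upright pressure gauge (68 mm across, 30 mm thick) on the tester's test port, 199 mm above the table: the tallest thing on the deck apart from the carrier
- cylinder_mouth (a point): centre of the cylinder's mouth, on the bore's axis, 140 mm above the table (z up). The bore is 17 mm wide and 72 mm deep
- piston: steel piston, loose, upright in the bore, resting on its floor: stem 16 mm across, 94 mm long, on it a round cap 28 mm across, 14 mm thick; 0.16 to 0.28 kg. Origin at the centre of its foot, z up. Seated, 72 mm of stem is in the bore, 22 mm of stem stands bare above the mouth and the cap's top is 176 mm above the table. Let go, it slides back down
- piston_cap (a point): centre of the piston's cap, 101 mm above its foot: the place to grip it
- blue_ring_foot (a point): point on the piston's axis at the lower edge of the 4 mm wide blue ring round its stem, 42 mm above its foot; hidden 30 mm below the mouth when seated
- red_ring_top (a point): point on the piston's axis at the upper edge of the 4 mm wide red ring round its stem, 22 mm above its foot; hidden 50 mm below the mouth when seated
- carrier: bell-shaped metal weight carrier, loose, 0.5 to 0.75 kg: upside-down cup 62 mm across outside, 54 inside, 70 high, with a flange 88 across, 6 thick round its open foot. Origin at the centre of the foot, z up. It hangs over the cylinder, its roof (underside 60 mm above the origin, 33 mm wide centring recess) on the piston's cap, its foot 116 mm above the table; 60 mm of lift frees it
- carrier_knob (a point): centre of the carrier's black knob, a cylinder 26 mm across and 24 mm high, 96 mm above the carrier's origin, with 14 mm of thin stem under the knob: the place to grip it
- pad_free: the empty blue felt pad, fixed, 140 x 140 x 6 mm, origin at the centre of its underside; it lies to the left or right of the tester
- pad_weights: a pad of the same kind on the other side, with the two ring weights stacked on it
- weight_low: lower ring weight on its pad, steel, 100 mm across, 66 mm hole, 14 mm thick, origin at the centre of its underside
- weight_high: upper ring weight, the same, lying on the lower one
- spare_gauge: brass pressure gauge lying face up, 68 mm across, 28 mm high, origin at the centre of its underside
- adapter: small brass pipe adapter standing on its hexagon, 26 mm across, 30 mm high, origin under it
- spanner: steel spanner lying flat on the table, origin under its middle
- oil_bottle: amber oil bottle, 56 mm across, 140 mm high, origin under it
Things that resemble listed ones, but are neither listed nor needed, are in the scene too. There is more than one size of the carrier; the one meant has the size given above. What is shaped like the pad_free but turquoise is not meant.

How it is judged (in metres and radians):
On the way, in this order (a step that is already met when the one before it is completed fails the run):
1. the carrier is lifted clear above the piston's cap, the piston staying down (z of carrier in the frame of tester above 0.178 m and contact force between carrier and piston below 0.1 N and z of piston in the frame of tester below 0.074 m), for 0.1 s.
2. the carrier stands upright on the empty pad, let go, the piston still down (horizontal distance between carrier and pad_free below 0.03 m and z of carrier in the frame of pad_free below 0.01 m and angle between carrier's own z axis and vertical below 0.1 rad and contact force between carrier and the fingers below 0.2 N and linear speed of carrier below 0.02 m/s and z of piston in the frame of tester below 0.074 m), for 0.3 s.
3. the piston is drawn up by the fingers, blue ring out, red ring still inside (z of blue_ring_foot in the frame of cylinder_mouth above 0 m and z of red_ring_top in the frame of cylinder_mouth below 0 m and angle between the z axis of piston and the z axis of tester, either way round below 0.06 rad and contact force between piston and the fingers above 2 N and linear speed of piston below 0.015 m/s), for 0.3 s.
At the end, for the whole second after the job is handed in: Fingers hold the piston still and upright, the blue ring's lower edge above the cylinder's mouth, the red ring's upper edge below it (30 to 50 mm drawn), under 60 N on the bore; the carrier stands upright and untouched on the empty pad, centred within 30 mm (all of step 3 and contact force between piston and tester below 60 N and contact force between piston and carrier below 0.1 N and horizontal distance between carrier and pad_free below 0.03 m and z of carrier in the frame of pad_free below 0.01 m and angle between carrier's own z axis and vertical below 0.1 rad and contact force between carrier and the fingers below 0.2 N and linear speed of carrier below 0.02 m/s); the arm keeps its last pose, push and grip.
It fails at once if the piston is pulled right out of its bore (z of piston in the frame of tester above 0.138 m).
It fails at once if the piston is forced sideways in its bore while it is drawn (more than 60 N) (z of piston in the frame of tester above 0.074 m and contact force between piston and tester above 60 N).
It fails at once if the carrier is tipped (angle between carrier's own z axis and vertical above 0.5 rad).
It fails at once if the carrier is dropped (out of the fingers and faster than 0.4 m/s, a fall of 8 mm) (contact force between carrier and the fingers below 0.1 N and linear speed of carrier above 0.4 m/s).
It fails at once if a ring weight, the spare gauge, adapter, spanner or oil bottle is moved more than 30 mm (distance of any of weight_low, weight_high, spare_gauge, adapter, spanner, oil_bottle from where it was at the start of the episode above 0.03 m).
It also fails if it takes over 59 s, if anything falls off the work surface, if the arm or the gripper's body presses on something with over 40 N, if the wrist force passes 120 N, or if a joint passes its speed limit or range.

ROBOT

A 6-joint arm with a two-finger parallel gripper is mounted at the origin on the work surface. World frame = base frame: x ahead of the robot, y to its left, z up, the work surface at z = 0. Lengths are in mm, angles in degrees, forces in N, time in s.
With the tool pointing down it reaches from about 300 to 850 mm from the base axis. Payload 4.2 kg.
Tool frame: the origin (TCP) lies at the very end of the fingers, on their centre line; the grasp point (between the pads) lies 19 mm behind it (env.tcp_to_grasp is the distance from the TCP to the grasp point, in mm); z points along the fingers, y is the line along which they close (so a half turn about z gives the same grasp; the last joint's range is limited). The gripper opens to 91 mm and grips with 3 to 60 N. Pads are 32 mm wide; open, the fingers measure 118 mm over their backs; the gripper's body (76 mm by 178 mm) begins 60 mm behind the grasp point.
Start: joints at [66.119, 18.312, 89.639, -0, 72.044, -1.146], TCP at [222.223, 530.339, 213.976] pointing down, gripper open.
Joint ranges: [-177.97, 177.97], [-48.28, 115.42], [12.27, 149.76], [-77.06, 257.06], [2.81, 150.46], [-146.56, 146.56]. Speed limits (degrees/s): [147.25, 147.25, 180, 180, 180, 180].

INTERFACE

Orientations are given as [roll, pitch, yaw] about the fixed x, y, z axes, in that order (R = Rz(yaw) Ry(pitch) Rx(roll)).
In Python, from workcell import env gives the robot as it stands.
- The arm moves only by the tool move_arm, never from a script. Its argument "plan" is a list of rows, each a list of 3 entries, a list of its own where there are three numbers: the shift along the world's x, y, z in cm, then the turn about the world's z in degrees, then the closure, from 0 (fully open) to 1 (shut). In form: [[[x, y, z], turn, claw], ...]. A call has 1 to 5 rows; each row shifts and turns the commanded pose from where the row before left it; what a row does not reach is not made up. A row lasts 1/10 s, in which the tool goes at most 50 mm and 8.59 degrees, less where a joint would pass 70% of its speed; a pose out of reach is approached as far as the arm can. A call is refused whole if a number of a shift passes 5 or a number of a turn 8.59, either way. A call with a gripper value outside its range is refused whole. The fingers move at their own pace and stop on an object; "squeeze" is the grip in N (left out, the last holds). Time passes only in rows, so rows that do not move let the fingers close. It gives the time, the measured TCP pose, the force, the opening and the grip force at its end, in the units of the state.
- env.state(): the state, without advancing time (a new reading comes with each control period).
- env.grab_frame(name): name is "scene" or "top"; returns a dict with "frame" (384x512x3 uint8, red, green, blue), "z_map" (384x512 float32, mm along the optical axis (not along the pixel's ray), 0 where there is no reading), "fovy" (degrees; the focal length in pixels is half the picture's height over the tangent of half this angle, whatever the lens; pixels are square), "cx", "cy" (the principal point, pixels), "D" ([k1, k2, p1, p2, k3] as OpenCV has them; the pictures are not rectified), "position" and "orientation" of the camera in the world. Camera axes: x right, y down, z forward; pixel columns grow to the right and rows downward; lengths in mm; the calibration is good to about 2 mm. A picture is of the moment at which its call begins.
- env.job_done(): hands the job in; it is judged then, once.
Trained networks look in a picture, given as the dict that the camera call returned (one of the last four; its "shot" number tells which), for a name from the list of things; names that differ only in an ending like _2 or _b are one class to them, and where a whole thing is asked for, a point or a joint stands for the part that bears it (a point fixed in the world has none). Each returns a list of dicts, best first, with "score" (0 to 1); they miss things now and then, are a little off and sometimes report something else, mostly with a low value. They report only what shows in the picture. A call takes as long as a camera call. They do not tell look-alikes from the thing itself.
- env.search_frame(picture, label): "point" ([column, row] in pixels, amid what is visible of it).
- env.landmark_of(picture, label): "point" ([column, row] in pixels: a listed point, or the origin of a listed thing).
The state is a dict: "time_s": time; "qpos": joint angles; "qvel": joint speeds; "effort": joint torques, N m; "ee_pos": TCP position; "ee_rot": TCP orientation; "force": force on the tool from outside, world axes, zero at the start; "torque": the same for the moment, N m; "gripper_width": finger opening in mm; "gripper_force": force on a finger pad.
Only numpy, scipy, OpenCV 4.12 (cv2) and the standard library are available. Lean on these libraries where they do the work, as an engineer would, in place of code of your own. Each camera call takes 0.05 s, during which the arm holds its last target. There are 200 camera calls.

## Working session

There is one attempt and no reset: what is moved stays moved. The work goes in short steps, Python scripts to look and compute and a tool call to move; the robot and the scene stay as the last step left them, time stands still between calls to the robot, and variables do not carry over. Pictures are saved under pics/ and viewed, at most 10 in all, crops included, and the job is handed in when it is done.

Besides the shell and the picture viewer there is one more tool, called after "Emit:" in YAML: its name, and indented under it one key for each argument. move_arm: Moves the arm, as the interface text tells. Its arguments: {"type":"object","properties":{"plan":{"type":"array","items":{"type":"array"}},"squeeze":{"type":"number"}},"required":["plan"]}

```bash
mkdir -p pics
cat > h.py <<'E'
import numpy as np, cv2
from workcell import env
from scipy.spatial.transform import Rotation as R
def K(p):
    f=p["frame"].shape[0]/2/np.tan(np.radians(p["fovy"])/2)
    return np.array([[f,0,p["cx"]],[0,f,p["cy"]],[0,0,1.]])
def rot(p):
    o=np.array(p["orientation"],float)
    return o if o.shape==(3,3) else R.from_euler("xyz",o,degrees=True).as_matrix()
def ray(p,uv):
    n=cv2.undistortPoints(np.array(uv,float).reshape(-1,1,2),K(p),np.array(p["D"],float)).reshape(-1,2)
    return np.c_[n,np.ones(len(n))]@rot(p).T
def at_z(p,uv,z):
    d=ray(p,uv); o=np.array(p["position"],float)
    return o+d*((z-o[2])/d[:,2:])
def at_depth(p,uv):
    d=ray(p,uv); uv=np.round(np.array(uv).reshape(-1,2)).astype(int)
    return np.array(p["position"])+d*p["z_map"][uv[:,1],uv[:,0]][:,None]
def cloud(p):
    h,w=p["z_map"].shape
    uv=np.stack(np.meshgrid(np.arange(w),np.arange(h)),-1).reshape(-1,2)
    return at_depth(p,uv).reshape(h,w,3)
def save(p,n): cv2.imwrite("pics/"+n+".png",p["frame"][:,:,::-1])
E
python3 - <<'E'
from h import *
np.set_printoptions(precision=1,suppress=True)
print(env.state(), env.tcp_to_grasp)
H=dict(gauge_top=199,cylinder_mouth=140,carrier_knob=212,carrier=116,pad_free=0,pad_weights=0,weight_high=20,oil_bottle=0,tester=0,spare_gauge=0,adapter=0,spanner=0)
for c in ("scene","top"):
    p=env.grab_frame(c); save(p,c+"0"); print(c,p["position"],p["orientation"],p["fovy"])
    for n,z in H.items():
        for d in env.landmark_of(p,n)[:4]:
            print(n,np.round(d["point"]),round(d["score"],2),at_z(p,[d["point"]],z)[0],at_depth(p,[d["point"]])[0])
E
```

```text
{'time_s': 0.0, 'qpos': array([66.1, 18.4, 89.7,  0. , 72. , -1.1]), 'qvel': array([-0. , -0. , -0. , -0.1, -0.1, -0.1]), 'effort': array([ -0. , -41.2, -23.2,   0.1,   0. ,  -0. ]), 'ee_pos': array([222. , 529.9, 213.1]), 'ee_rot': array([-179.9,   -0. ,  157.3]), 'force': array([-0.2,  0.4, -0.4]), 'torque': array([ 0.,  0., -0.]), 'gripper_force': 0.0, 'gripper_width': 91.13078024684017} 18.8
scene [1343.5  171.2 1336.1] [-145.9   -0.6  101.2] 45.07480377110291
gauge_top [225. 213.] 0.69 [652.2 -59.5 199. ] [649.9 -60.3 195.2]
cylinder_mouth [282. 207.] 0.84 [558.9  95.7 140. ] [585.1  98.2 179.9]
carrier_knob [297. 158.] 0.87 [416.6 116.  212. ] [357.4 112.5 140.2]
carrier_knob [350. 161.] 0.74 [394.8 278.8 212. ] [338.4 285.2 145.2]
carrier_knob [281. 201.] 0.61 [584.6  93.6 212. ] [580.   93.1 205.2]
carrier [289. 179.] 0.76 [430.4  98.2 116. ] [381.2  94.3  50.3]
carrier [340. 184.] 0.71 [418.2 264.4 116. ] [384.6 267.8  71.7]
carrier [281. 215.] 0.62 [571.8  95.9 116. ] [599.4  98.6 159.7]
pad_free [351. 235.] 0.66 [530. 331.   0.] [533.  330.4   4.9]
pad_free [283. 215.] 0.2
[... 1138 characters left out ...]
3 1662.2]
pad_free [140. 235.] 0.98 [348.1 553.1   0. ] [348.  553.6  -1.4]
pad_free [191. 193.] 0.81 [537.7 329.7   0. ] [537.6 329.2   2.6]
pad_weights [338. 205.] 0.93 [ 493.6 -320.1    0. ] [ 493.4 -319.     6.2]
weight_high [342. 205.] 0.76 [ 491.3 -332.    20. ] [ 491.6 -333.6   12. ]
weight_high [241. 183.] 0.38 [581.7 107.1  20. ] [563.1  93.6 224.3]
oil_bottle [199. 160.] 0.45 [685.5 299.3   0. ] [670.9 281.9  96.2]
tester [263. 181.] 0.75 [593.   11.5   0. ] [586.3  11.   69. ]
spare_gauge [340. 157.] 0.56 [ 704. -328.    0.] [ 700.  -323.3   24.1]
adapter [159. 201.] 0.57 [500.6 471.9   0. ] [500.2 469.1  10. ]
spanner [376. 200.] 0.45 [ 515.7 -488.4    0. ] [ 515.2 -485.2   10.8]
```

View pics/scene0.png

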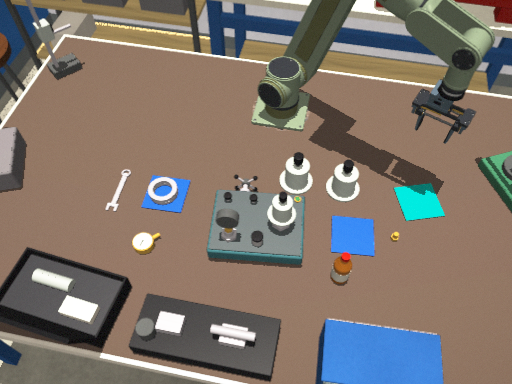

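View pics/top0.png

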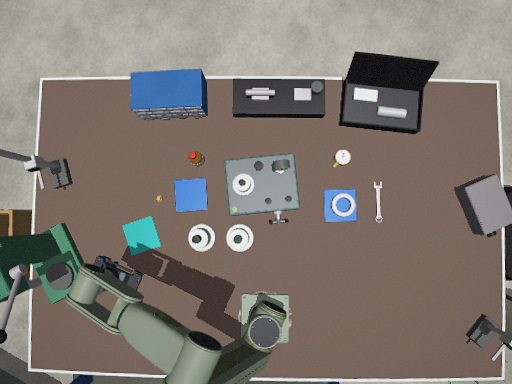

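The scene picture shows the target carrier on the tester (281,201), two look-alike carriers at (297,170) and (345,178), the blue pad at (352,235) and the turquoise pad at (419,201). The top view agrees: carrier (241,184), blue pad (191,194). Next I refine the positions.

```bash
cat > m.py <<'E'
from h import *
np.set_printoptions(precision=1,suppress=True)
for c in ("top","scene"):
    p=env.grab_frame(c); X=cloud(p); f=p["frame"].astype(int); z=X[...,2]
    near=lambda x,y,r:np.hypot(X[...,0]-x,X[...,1]-y)<r
    for name,(lo,hi) in dict(knobtop=(216,235),roof=(178,192),flange=(110,128)).items():
        m=near(565,97,60)&(z>lo)&(z<hi); q=X[m]
        if len(q)>4: print(c,name,len(q),"mean",q.mean(0),"minmax",q.min(0),q.max(0))
    m=near(535,330,130)&(f[...,2]>110)&(f[...,0]<70)&(f[...,1]<120)&(abs(z)<25)
    uv=np.argwhere(m)[:,::-1].astype(np.float32); q=at_z(p,uv,6)
    r=cv2.minAreaRect(q[:,:2].astype(np.float32)); print(c,"pad",len(q),r,X[m].mean(0))
    s=.75; m=near(585,20,250)&(abs(z-65)<8)
    q=X[m][:,:2].astype(np.float32); print(c,"deck",cv2.minAreaRect(q))
    # dark knob pixels
    m=near(565,97,40)&(z>195)&(f.sum(-1)<150)
    uv=np.argwhere(m)[:,::-1]; print(c,"knobpix",len(uv),uv.min(0),uv.max(0),uv.mean(0),at_z(p,[uv.mean(0)],212 if c=="scene" else 224)[0])
E
python3 m.py
```

```text
top knobtop 36 mean [566.8  92.2 223.8] minmax [555.6  82.5 218.1] [579.3 102.  230. ]
top roof 147 mean [566.5  91.4 185. ] minmax [539.1  61.3 178.8] [595.4 120.7 190.7]
top flange 145 mean [560.8  88.7 121.4] minmax [523.5  51.3 113. ] [610.4 134.2 127.8]
top pad 5 ((554.9197387695312, 314.5531921386719), (177.52774047851562, 39.4346809387207), 52.17893600463867) [573.3 351.5   2.9]
top deck ((528.8517456054688, 11.895339965820312), (330.7621765136719, 297.743896484375), 6.816871643066406)Traceback (most recent call last):
  File "m.py", line 16, in <module>
    uv=np.argwhere(m)[:,::-1]; print(c,"knobpix",len(uv),uv.min(0),uv.max(0),uv.mean(0),at_z(p,[uv.mean(0)],212 if c=="scene" else 224)[0])
                                                         ~~~~~~^^^
    return umr_minimum(a, axis, None, out, keepdims, initial, where)
ValueError: zero-size array to reduction operation minimum which has no identity
```

```bash
cat > m.py <<'E'
from h import *
np.set_printoptions(precision=1,suppress=True)
for c in ("top","scene"):
    p=env.grab_frame(c); X=cloud(p); f=p["frame"]; z=X[...,2]
    near=lambda x,y,r:np.hypot(X[...,0]-x,X[...,1]-y)<r
    for name,(lo,hi) in dict(knobtop=(216,235),roof=(178,192),flange=(110,128)).items():
        q=X[near(565,94,60)&(z>lo)&(z<hi)]
        if len(q)>4: print(c,name,len(q),"mean",q.mean(0),"minmax",q.min(0),q.max(0))
    h=cv2.cvtColor(f,cv2.COLOR_RGB2HSV)
    m=near(535,330,130)&(h[...,0]>102)&(h[...,0]<125)&(h[...,1]>140)&(abs(z)<25)
    m=cv2.morphologyEx(m.astype(np.uint8),cv2.MORPH_OPEN,np.ones((3,3)))>0
    q=at_z(p,np.argwhere(m)[:,::-1],6)[:,:2].astype(np.float32)
    print(c,"pad",len(q),cv2.minAreaRect(q),q.mean(0),np.median(z[m]))
E
python3 m.py
```

```text
top knobtop 36 mean [566.8  92.3 223.1] minmax [555.7  82.4 216.1] [578.8 102.2 229.3]
top roof 150 mean [566.4  91.1 185.2] minmax [536.1  61.2 178.1] [595.2 120.9 191.8]
top flange 153 mean [561.4  89.2 121.2] minmax [523.8  51.4 112.1] [610.8 134.  127.9]
top pad 949 ((530.4237060546875, 330.68206787109375), (136.6466064453125, 137.65428161621094), 1.532187819480896) [530.2 330.8] 5.433563808479448
scene knobtop 59 mean [572.   94.8 222. ] minmax [560.   81.6 216.1] [582.7 106.2 228. ]
scene roof 230 mean [577.2  95.8 184.6] minmax [542.2  64.5 178.1] [601.8 125.2 190.7]
scene flange 230 mean [587.9  95.4 121. ] minmax [538.8  51.2 110.1] [614.1 137.3 127.6]
scene pad 1508 ((532.9678344726562, 333.72528076171875), (139.2174835205078, 138.1952362060547), 5.001734733581543) [534.2 334.2] 5.131111776086414
```

Emit:
move_arm:
  plan:
    - [[1.5, -2, 1.5], 7.5, 0]
    - [[2.5, -3.1, 1.5], 7.5, 0]
    - [[2.5, -3.1, 1.5], 7.7, 0]
    - [[2.5, -3.1, 1], 0, 0]
    - [[2.5, -3.1, 0.5], 0, 0]
  squeeze: 25

```text
time_s: 1.95
ee_pos: [338.3, 385.4, 275.3]
ee_rot: [179.9, 0.1, 180.0]
force: [-0.1, -0.5, -0.8]
gripper_width: 91.0
gripper_force: 0.0
```

Emit:
move_arm:
  plan:
    - [[2.5, -3.1, 0], 0, 0]
    - [[2.5, -3.1, 0], 0, 0]
    - [[2.5, -3.1, 0], 0, 0]
    - [[2.5, -3.1, 0], 0, 0]
    - [[2.5, -3.1, 0], 0, 0]

```text
time_s: 2.45
ee_pos: [463.1, 229.9, 274.2]
ee_rot: [180.0, 0.0, 180.0]
force: [0.1, 0.4, 0.5]
gripper_width: 91.3
gripper_force: 0.0
```

Emit:
move_arm:
  plan:
    - [[2.5, -3.1, 0], 0, 0]
    - [[2.5, -3.1, 0], 0, 0]
    - [[2, -2.6, 0], 0, 0]
    - [[1.2, -1.5, 0], 0, 0]
    - [[0, 0, 0], 0, 0]

```text
time_s: 2.95
ee_pos: [545.5, 126.4, 273.6]
ee_rot: [-180.0, 0.0, 179.8]
force: [-0.6, 0.9, -0.6]
gripper_width: 91.1
gripper_force: 0.0
```

Emit:
move_arm:
  plan:
    - [[1.3, -1.9, 0], 0, 0]
    - [[1, -1.4, 0], 0, 0]
    - [[0, 0, -2], 0, 0]
    - [[0, 0, -1], 0, 0]
    - [[0, 0, 0], 0, 0]

```text
time_s: 3.45
ee_pos: [565.9, 95.6, 242.2]
ee_rot: [-180.0, -0.2, 180.0]
force: [-1.5, -0.3, -0.5]
gripper_width: 91.3
gripper_force: 0.0
```

Run:
```python
from h import *
np.set_printoptions(precision=1,suppress=True)
s=env.state(); print(s["ee_pos"],s["qpos"])
p=env.grab_frame("scene"); 
c=p["frame"][130:260,200:360]; cv2.imwrite("pics/a.png",cv2.resize(c,None,fx=4,fy=4,interpolation=cv2.INTER_CUBIC)[:,:,::-1])
```

```text
[565.9  95.6 242.2] [  8.4  17.4  86.8   0.   76.  -81.6]
```

View pics/a.png

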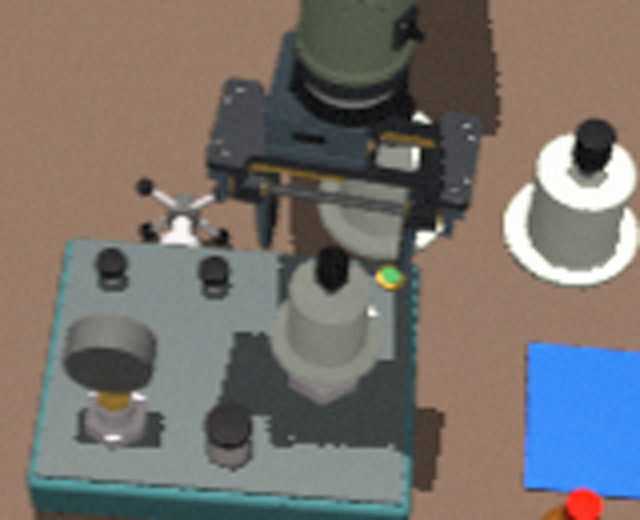

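The crop shows the open fingers' tips at about (265,240) and (408,262) and the knob between them at (332,268), so the gripper is lined up. Descend and close.

Emit:
move_arm:
  plan:
    - [[0.3, -0.2, -2], 0, 0]
    - [[0, 0, -2], 0, 0]
    - [[0, 0, -0.7], 0, 0.4]
    - [[0, 0, 0], 0, 0.6]
    - [[0, 0, 0], 0, 0.65]

```text
time_s: 4.0
ee_pos: [570.8, 93.6, 198.1]
ee_rot: [180.0, 0.1, 180.0]
force: [0.9, 0.0, 0.1]
gripper_width: 70.0
gripper_force: 0.0
```

Emit:
move_arm:
  plan:
    - [[0, 0, -0.3], 0, 0.7]
    - [[0, 0, 0], 0, 0.8]
    - [[0, 0, 0], 0, 0.9]
    - [[0, 0, 0], 0, 1]
    - [[0, 0, 0], 0, 1]

```text
time_s: 4.5
ee_pos: [570.3, 93.3, 194.1]
ee_rot: [180.0, 0.0, 180.0]
force: [-0.3, 0.2, -0.1]
gripper_width: 30.2
gripper_force: 0.0
```

Emit:
move_arm:
  plan:
    - [[0, 0, 0], 0, 1]
    - [[0, 0, 0], 0, 1]
    - [[0, 0, 0], 0, 1]
    - [[0, 0, 0], 0, 1]
    - [[0, 0, 0], 0, 1]

```text
time_s: 5.0
ee_pos: [570.3, 93.5, 194.1]
ee_rot: [180.0, 0.0, 180.0]
force: [-0.7, 0.3, 0.4]
gripper_width: 25.3
gripper_force: 25.0
```

Emit:
move_arm:
  plan:
    - [[0, 0, 0], 0, 1]
    - [[0, 0, 0.5], 0, 1]
    - [[0, 0, 1], 0, 1]
    - [[0, 0, 1], 0, 1]
    - [[0, 0, 1], 0, 1]
  squeeze: 40

```text
time_s: 5.5
ee_pos: [570.2, 93.2, 229.6]
ee_rot: [-180.0, -0.0, 180.0]
force: [0.8, -0.3, -5.3]
gripper_width: 25.4
gripper_force: 40.0
```

Emit:
move_arm:
  plan:
    - [[0, 0, 1], 0, 1]
    - [[0, 0, 1.5], 0, 1]
    - [[0, 0, 1.5], 0, 1]
    - [[0, 0, 1], 0, 1]
    - [[0, 0, 0.5], 0, 1]

```text
time_s: 6.0
ee_pos: [570.6, 93.4, 285.5]
ee_rot: [180.0, 0.1, 180.0]
force: [0.9, -0.3, -6.9]
gripper_width: 25.3
gripper_force: 40.0
```

Emit:
move_arm:
  plan:
    - [[0, 0, 0], 0, 1]
    - [[0, 0, 0], 0, 1]
    - [[0, 0, 0], 0, 1]

```text
time_s: 6.3
ee_pos: [569.8, 93.3, 283.1]
ee_rot: [-180.0, -0.1, 180.0]
force: [0.8, -0.1, -6.2]
gripper_width: 25.0
gripper_force: 40.0
```

Run:
```python
from h import *
p=env.grab_frame("scene"); 
c=p["frame"][110:240,200:360]; cv2.imwrite("pics/b.png",cv2.resize(c,None,fx=4,fy=4,interpolation=cv2.INTER_CUBIC)[:,:,::-1])
```

```text
(no output)
```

View pics/b.png

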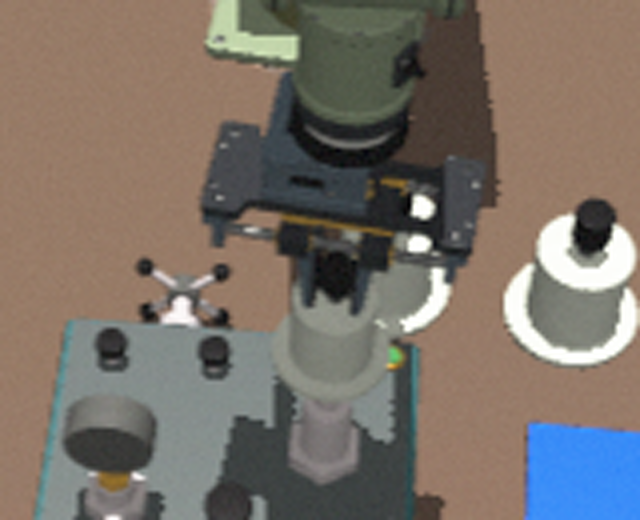

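Carrier hangs upright at (335,340) in the fingers, clear of the cylinder. Carry it to the blue pad.

Emit:
move_arm:
  plan:
    - [[-0.3, 1.5, 0], 0, 1]
    - [[-0.5, 3, 0], 0, 1]
    - [[-0.5, 3.5, 0], 0, 1]
    - [[-0.6, 3.5, 0], 0, 1]
    - [[-0.5, 3.5, 0], 0, 1]

```text
time_s: 6.85
ee_pos: [545.3, 245.5, 283.7]
ee_rot: [180.0, -0.0, 180.0]
force: [1.3, 0.3, -6.0]
gripper_width: 24.9
gripper_force: 40.0
```

Emit:
move_arm:
  plan:
    - [[-0.5, 3.5, 0], 0, 1]
    - [[-0.5, 3, 0], 0, 1]
    - [[-0.3, 1.8, -1], 0, 1]
    - [[-0.1, 0.6, -2], 0, 1]
    - [[0, 0, -3], 0, 1]

```text
time_s: 7.35
ee_pos: [532.4, 334.2, 223.9]
ee_rot: [179.9, 0.2, -179.9]
force: [0.8, -0.3, -7.0]
gripper_width: 24.9
gripper_force: 40.0
```

Emit:
move_arm:
  plan:
    - [[0, 0, -3], 0, 1]
    - [[0, 0, -3], 0, 1]
    - [[0, 0, -2.5], 0, 1]
    - [[0, 0, -1.5], 0, 1]
    - [[0, 0, 0], 0, 1]

```text
time_s: 7.85
ee_pos: [530.0, 331.0, 120.3]
ee_rot: [-179.8, -0.4, 180.0]
force: [-1.0, 0.5, -6.7]
gripper_width: 25.4
gripper_force: 40.0
```

Emit:
move_arm:
  plan:
    - [[0, 0, -1.5], 0, 1]
    - [[0, 0, -1], 0, 1]
    - [[0, 0, -0.5], 0, 1]
    - [[0, 0, -0.2], 0, 1]
    - [[0, 0, 0], 0, 1]

```text
time_s: 8.35
ee_pos: [532.3, 332.4, 92.2]
ee_rot: [180.0, 0.0, 180.0]
force: [0.4, 0.1, -5.7]
gripper_width: 25.2
gripper_force: 40.0
```

Emit:
move_arm:
  plan:
    - [[0, 0, -0.1], 0, 1]
    - [[0, 0, 0], 0, 1]

```text
time_s: 8.55
ee_pos: [532.4, 332.5, 91.5]
ee_rot: [180.0, 0.0, 180.0]
force: [-0.5, -1.2, -6.5]
gripper_width: 25.2
gripper_force: 40.0
```

Emit:
move_arm:
  plan:
    - [[0, 0, -0.1], 0, 1]
    - [[0, 0, 0], 0, 1]

```text
time_s: 8.75
ee_pos: [532.2, 332.3, 90.0]
ee_rot: [180.0, 0.0, 180.0]
force: [-0.6, 0.3, -6.1]
gripper_width: 25.3
gripper_force: 40.0
```

Emit:
move_arm:
  plan:
    - [[0, 0, -0.1], 0, 1]
    - [[0, 0, 0], 0, 1]

```text
time_s: 8.95
ee_pos: [532.1, 332.3, 88.9]
ee_rot: [-180.0, -0.0, 180.0]
force: [0.5, 0.4, -5.7]
gripper_width: 25.2
gripper_force: 40.0
```

Emit:
move_arm:
  plan:
    - [[0, 0, -0.2], 0, 1]
    - [[0, 0, 0], 0, 1]

```text
time_s: 9.15
ee_pos: [532.0, 332.2, 86.6]
ee_rot: [-180.0, -0.0, 180.0]
force: [0.9, 0.6, -6.5]
gripper_width: 24.7
gripper_force: 40.0
```

Emit:
move_arm:
  plan:
    - [[0, 0, -0.1], 0, 1]
    - [[0, 0, 0], 0, 1]

```text
time_s: 9.35
ee_pos: [532.2, 332.3, 85.8]
ee_rot: [-180.0, -0.0, 180.0]
force: [-0.7, -0.7, -5.4]
gripper_width: 25.0
gripper_force: 40.0
```

Emit:
move_arm:
  plan:
    - [[0, 0, -0.1], 0, 1]
    - [[0, 0, 0], 0, 1]

```text
time_s: 9.55
ee_pos: [532.2, 332.3, 84.8]
ee_rot: [-180.0, -0.0, 180.0]
force: [-0.5, 1.0, -6.6]
gripper_width: 25.3
gripper_force: 40.0
```

Run:
```python
from h import *
p=env.grab_frame("scene"); 
c=p["frame"][150:270,280:420]; cv2.imwrite("pics/c.png",cv2.resize(c,None,fx=4,fy=4,interpolation=cv2.INTER_CUBIC)[:,:,::-1])
```

```text
(no output)
```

View pics/c.png

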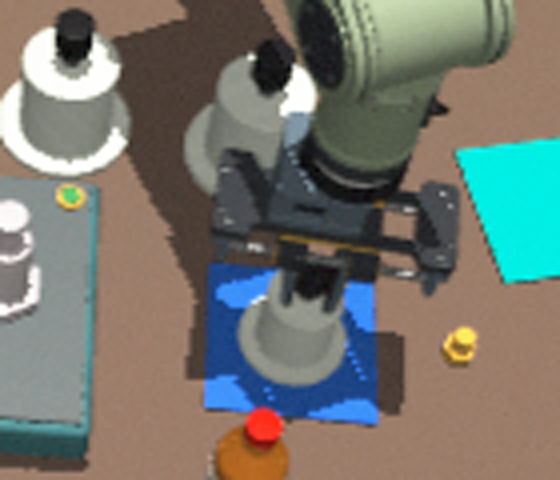

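Carrier is upright with its foot at (292,340) in the crop, over the pad's centre at (292,343). Lower the last millimetres.

Emit:
move_arm:
  plan:
    - [[0, 0, -0.1], 0, 1]
    - [[0, 0, 0], 0, 1]

```text
time_s: 9.8
ee_pos: [532.4, 332.5, 84.3]
ee_rot: [180.0, 0.0, 180.0]
force: [-0.6, 0.6, -5.0]
gripper_width: 25.1
gripper_force: 40.0
```

Emit:
move_arm:
  plan:
    - [[0, 0, -0.1], 0, 1]
    - [[0, 0, 0], 0, 1]

```text
time_s: 10.0
ee_pos: [532.5, 332.8, 84.2]
ee_rot: [179.9, 0.1, 180.0]
force: [-1.8, 0.8, 2.8]
gripper_width: 25.2
gripper_force: 40.0
```

Emit:
move_arm:
  plan:
    - [[0, 0, -0.1], 0, 1]
    - [[0, 0, 0], 0, 1]

```text
time_s: 10.2
ee_pos: [532.5, 332.9, 84.1]
ee_rot: [179.9, 0.1, 180.0]
force: [-3.5, -0.8, 7.1]
gripper_width: 25.0
gripper_force: 40.0
```

Emit:
move_arm:
  plan:
    - [[0, 0, 0.1], 0, 1]
    - [[0, 0, 0], 0, 0.6]
    - [[0, 0, 0], 0, 0.3]
    - [[0, 0, 0], 0, 0.1]
    - [[0, 0, 0], 0, 0.1]

```text
time_s: 10.7
ee_pos: [532.3, 332.2, 82.7]
ee_rot: [-180.0, -0.0, 180.0]
force: [-0.4, 1.1, 0.5]
gripper_width: 54.4
gripper_force: 0.0
```

Emit:
move_arm:
  plan:
    - [[0, 0, 0], 0, 0.1]
    - [[0, 0, 0], 0, 0.1]
    - [[0, 0, 0], 0, 0.1]
    - [[0, 0, 0], 0, 0.1]
    - [[0, 0, 1], 0, 0.1]

```text
time_s: 11.2
ee_pos: [531.3, 331.8, 92.0]
ee_rot: [-179.9, -0.2, 180.0]
force: [-0.9, -0.8, -0.3]
gripper_width: 82.3
gripper_force: 0.0
```

Emit:
move_arm:
  plan:
    - [[0, 0, 2], 0, 0.1]
    - [[0, 0, 3], 0, 0.1]
    - [[0, 0, 4], 0, 0.1]
    - [[0, 0, 4], 0, 0.1]
    - [[0, 0, 2], 0, 0.1]

```text
time_s: 11.7
ee_pos: [533.4, 333.0, 248.1]
ee_rot: [179.8, 0.4, 180.0]
force: [0.5, 0.7, 1.0]
gripper_width: 82.3
gripper_force: 0.0
```

Now look at the piston and the placed carrier.

```bash
cat > n.py <<'E'
from h import *
np.set_printoptions(precision=1,suppress=True)
for c in ("top","scene"):
    p=env.grab_frame(c); X=cloud(p); z=X[...,2]
    near=lambda x,y,r:np.hypot(X[...,0]-x,X[...,1]-y)<r
    q=X[near(569,93,40)&(z>168)&(z<190)]
    print(c,"captop",len(q),q.mean(0),q.min(0),q.max(0))
    for n,h in dict(cylinder_mouth=140,piston_cap=169,carrier_knob=102).items():
        print(n,[(round(d["score"],2),at_z(p,[d["point"]],h)[0]) for d in env.landmark_of(p,n)[:3]])
    q=X[near(532,332,60)&(z>65)&(z<88)]; print("carrier roof",len(q),q.mean(0),q.min(0),q.max(0))
    if c=="scene":
        f=p["frame"][150:270,230:390]; cv2.imwrite("pics/d.png",cv2.resize(f,None,fx=4,fy=4,interpolation=cv2.INTER_CUBIC)[:,:,::-1])
E
python3 n.py
```

```text
top captop 38 [567.4  92.5 175.8] [555.8  81.2 169.9] [580.3 105.3 184.4]
cylinder_mouth [(0.75, array([565.9,  99.5, 140. ]))]
piston_cap [(0.39, array([565.4,  96.1, 169. ]))]
carrier_knob [(0.73, array([330.5, 281.7, 102. ])), (0.64, array([347.8, 112.3, 102. ])), (0.44, array([526.4, 331. , 102. ]))]
carrier roof 12 [501.8 326.7  73.9] [498.5 313.7  69. ] [507.1 339.9  79.2]
scene captop 63 [571.1  95.1 173.7] [555.8  82.7 168.6] [585.7 107.9 180.2]
cylinder_mouth [(0.94, array([566.9,  98.9, 140. ])), (0.62, array([ 602.8, -425.2,  140. ]))]
piston_cap [(0.53, array([572.2,  94.7, 169. ]))]
carrier_knob [(0.9, array([525.9, 335.5, 102. ])), (0.65, array([324.3, 116. , 102. ])), (0.63, array([311.4, 282.3, 102. ]))]
carrier roof 212 [540.  331.9  74.5] [503.8 301.8  65.2] [563.4 362.6  87.8]
```

View pics/d.png

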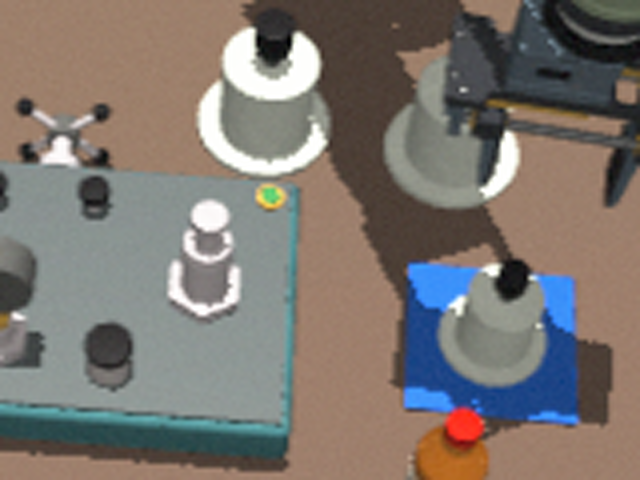

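The piston's bright cap is at (210,215) in the crop, seated. The carrier stands upright mid-pad at (493,345). Go to the piston.

Emit:
move_arm:
  plan:
    - [[0.3, -1.5, 0], 0, 0.1]
    - [[0.5, -3, 0], 0, 0.1]
    - [[0.5, -3.5, 0], 0, 0.1]
    - [[0.5, -3.5, 0], 0, 0.1]
    - [[0.5, -3.5, 0], 0, 0.1]

```text
time_s: 12.6
ee_pos: [555.0, 179.9, 242.4]
ee_rot: [-179.9, -0.1, 180.0]
force: [-0.2, 0.8, -0.3]
gripper_width: 82.3
gripper_force: 0.0
```

Emit:
move_arm:
  plan:
    - [[0.5, -3.5, 0], 0, 0.1]
    - [[0.5, -3, 0], 0, 0.1]
    - [[0.3, -1.8, 0], 0, 0.1]
    - [[0.1, -0.6, 0], 0, 0.1]
    - [[0, 0, -1], 0, 0.1]

```text
time_s: 13.1
ee_pos: [569.9, 92.4, 233.6]
ee_rot: [180.0, 0.1, 179.9]
force: [-0.9, 0.4, -0.1]
gripper_width: 82.0
gripper_force: 0.0
```

Emit:
move_arm:
  plan:
    - [[0, 0, -2], 0, 0.1]
    - [[0, 0, -2], 0, 0.1]
    - [[0, 0, -1], 0, 0.1]
    - [[0, 0, 0], 0, 0.1]
    - [[0, 0, 0], 0, 0.1]

```text
time_s: 13.6
ee_pos: [569.4, 93.9, 183.2]
ee_rot: [180.0, 0.0, -180.0]
force: [0.6, 0.9, 0.6]
gripper_width: 82.4
gripper_force: 0.0
```

Emit:
move_arm:
  plan:
    - [[0, 0, -1.5], 0, 0.1]
    - [[0, 0, -1.5], 0, 0.2]
    - [[0, 0, -0.2], 0, 0.4]
    - [[0, 0, 0], 0, 0.5]
    - [[0, 0, 0], 0, 0.6]
  squeeze: 15

```text
time_s: 14.1
ee_pos: [570.0, 93.5, 152.2]
ee_rot: [180.0, 0.1, 180.0]
force: [0.5, 0.2, -0.1]
gripper_width: 52.9
gripper_force: 0.0
```

Emit:
move_arm:
  plan:
    - [[0, 0, 0], 0, 0.7]
    - [[0, 0, 0], 0, 0.8]
    - [[0, 0, 0], 0, 0.9]
    - [[0, 0, 0], 0, 1]
    - [[0, 0, 0], 0, 1]

```text
time_s: 14.6
ee_pos: [569.4, 93.6, 151.3]
ee_rot: [180.0, 0.0, 180.0]
force: [0.6, 1.9, 2.6]
gripper_width: 27.5
gripper_force: 15.0
```

Emit:
move_arm:
  plan:
    - [[0, 0, 0], 0, 1]
    - [[0, 0, 0], 0, 1]
    - [[0, 0, 0], 0, 1]

```text
time_s: 14.9
ee_pos: [569.4, 93.6, 151.3]
ee_rot: [180.0, 0.0, 180.0]
force: [-0.1, 1.3, 3.1]
gripper_width: 27.4
gripper_force: 15.0
```

Emit:
move_arm:
  plan:
    - [[0, 0, 0], 0, 1]
    - [[0, 0, 0.2], 0, 1]
    - [[0, 0, 0.3], 0, 1]
    - [[0, 0, 0], 0, 1]
  squeeze: 25

```text
time_s: 15.3
ee_pos: [569.1, 93.5, 155.7]
ee_rot: [180.0, -0.0, 180.0]
force: [0.1, 2.8, -1.2]
gripper_width: 27.3
gripper_force: 25.0
```

Emit:
move_arm:
  plan:
    - [[0, 0, 0.2], 0, 1]
    - [[0, 0, 0.3], 0, 1]
    - [[0, 0, 0], 0, 1]

```text
time_s: 15.6
ee_pos: [569.2, 93.4, 161.3]
ee_rot: [180.0, 0.0, 180.0]
force: [0.8, 2.7, -1.6]
gripper_width: 27.2
gripper_force: 25.0
```

Emit:
move_arm:
  plan:
    - [[0, 0.02, 0.3], 0, 1]
    - [[0, 0, 0.4], 0, 1]
    - [[0, 0, 0.3], 0, 1]
    - [[0, 0, 0], 0, 1]

```text
time_s: 16.0
ee_pos: [569.5, 93.3, 171.8]
ee_rot: [-180.0, 0.1, 180.0]
force: [0.1, 0.6, -0.5]
gripper_width: 27.1
gripper_force: 25.0
```

Emit:
move_arm:
  plan:
    - [[0, 0, 0.3], 0, 1]
    - [[0, 0, 0.4], 0, 1]
    - [[0, 0, 0.3], 0, 1]
    - [[0, 0, 0], 0, 1]

```text
time_s: 16.4
ee_pos: [569.5, 93.4, 181.7]
ee_rot: [-180.0, 0.1, 180.0]
force: [-0.8, 1.4, -0.8]
gripper_width: 27.1
gripper_force: 25.0
```

Emit:
move_arm:
  plan:
    - [[0, 0, 0.3], 0, 1]
    - [[0, 0, 0.4], 0, 1]
    - [[0, 0, 0.3], 0, 1]
    - [[0, 0, 0], 0, 1]
    - [[0, 0, 0], 0, 1]

```text
time_s: 16.9
ee_pos: [569.2, 93.4, 191.1]
ee_rot: [-180.0, 0.0, 180.0]
force: [-0.0, 0.4, -2.0]
gripper_width: 27.4
gripper_force: 25.0
```

Run:
```python
from h import *
np.set_printoptions(precision=1,suppress=True)
s=env.state(); print(s["ee_pos"],s["force"],s["torque"])
p=env.grab_frame("scene")
for n in ("blue_ring_foot","cylinder_mouth","red_ring_top"): print(n,[(d["point"],round(d["score"],2)) for d in env.landmark_of(p,n)[:2]])
c=p["frame"][165:245,240:340]; cv2.imwrite("pics/e.png",cv2.resize(c,None,fx=7,fy=7,interpolation=cv2.INTER_CUBIC)[:,:,::-1])
```

```text
[569.2  93.4 191.1] [-0.   0.4 -2. ] [-0. -0. -0.]
blue_ring_foot [([282.8, 210.9], 0.48)]
cylinder_mouth []
red_ring_top [([279.7, 211.1], 0.41), ([349.8, 234.9], 0.37)]
```

View pics/e.png

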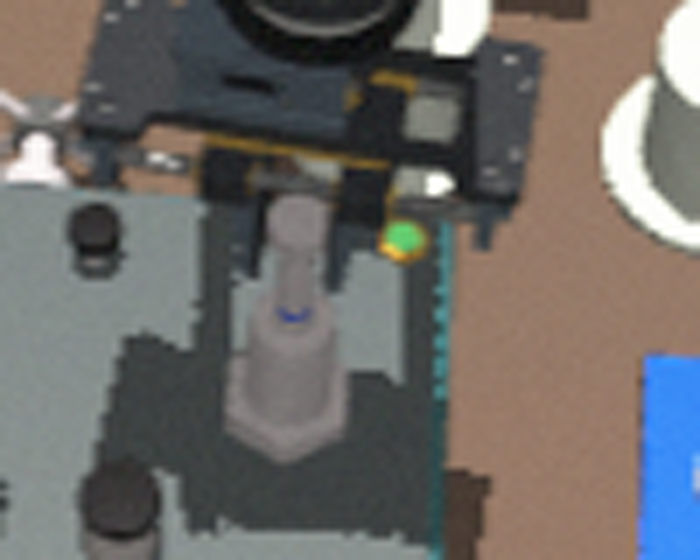

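The blue ring shows just above the mouth at (293,315), with no red. I'll verify the draw by the cap's height before handing in.

Run:
```python
from h import *
np.set_printoptions(precision=1,suppress=True)
p=env.grab_frame("scene"); X=cloud(p)
q=X[194:200,280:285]; print(q[...,2]); 
# predicted pixels
T=rot(p).T; o=np.array(p["position"],float); ax=np.array([569.5,93.5])
d=o[:2]-ax; d=d/np.linalg.norm(d)
for n,r,z in (("captop",0,216),("blue foot drawn40",8,152),("blue top",8,156),("blue foot drawn33",8,143),("stem at mouth",8,140),("mouth rim front",20,140)):
    P=T@(np.r_[ax+d*r,z]-o); uv=cv2.projectPoints(P.reshape(1,1,3),np.zeros(3),np.zeros(3),K(p),np.array(p["D"],float))[0].ravel()
    print(n,uv,"crop",(uv-[240,165])*7)
f=p["frame"].astype(int)[205:216,279:285]; print(f[...,2]-f[...,0])
s=env.state(); print(s["time_s"],s["ee_pos"],s["force"],s["gripper_force"])
```

```text
[[211.8 216.8 214.  213.8 214.1]
 [215.1 215.7 214.3 217.  214.9]
 [210.7 213.2 212.  217.2 214.1]
 [219.9 215.5 218.  214.6 217.6]
 [215.2 216.9 213.8 216.4 211.1]
 [215.1 209.1 216.1 215.1 212.6]]
captop [282.  195.8] crop [294.1 215.4]
blue foot drawn40 [280.8 209.9] crop [285.7 314. ]
blue top [280.9 209.1] crop [286.2 309. ]
blue foot drawn33 [280.7 211.4] crop [284.8 325.1]
stem at mouth [280.6 212. ] crop [284.5 328.8]
mouth rim front [280.4 215.3] crop [282.5 351.8]
[[  2  -5  -3  -7  -7  -1]
 [ -4  -4  -3  -6  -3  -5]
 [ -5  -4  -6  -6  -6  -6]
 [ -1  -1  -1  -4  -3  -5]
 [ 17  37  12   2  31  29]
 [ -7  36  74  76  55  11]
 [ -8  -8  -7  -5  -4  -3]
 [ -4  -7  -5  -5  -7 -10]
 [ -7  -7  -6  -7  -7  -8]
 [ -7  -7  -9  -7  -7  -5]
 [ -6  -8  -8  -7  -8  -6]]
17.15 [569.1  93.5 190.8] [ 0.2 -0.6 -1.3] 24.99980539083481
```

Emit:
move_arm:
  plan:
    - [[0, 0, 0], 0, 1]
    - [[0, 0, 0], 0, 1]
    - [[0, 0, 0], 0, 1]
    - [[0, 0, 0], 0, 1]
    - [[0, 0, 0], 0, 1]

```text
time_s: 17.65
ee_pos: [569.2, 93.5, 191.0]
ee_rot: [180.0, 0.0, 180.0]
force: [-0.4, -0.0, -2.1]
gripper_width: 27.2
gripper_force: 25.0
```

```bash
python3 -c "
from workcell import env
print(env.job_done())"
```

```text
the job is handed in; nothing more can be done
None
```

I handed the job in, with no verdict returned: the carrier stands upright at the middle of the blue pad, and the arm holds the piston steady, drawn about 40 mm with the blue ring out and no red showing.

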